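# Seat a tube block on its parallels in the bench vise

## Robot

A 6-joint arm with a two-finger parallel gripper is mounted at the origin on the work surface. World frame = base frame: x ahead of the robot, y to its left, z up, the work surface at z = 0. Lengths are in mm, angles in degrees, forces in N, time in s.
With the tool pointing down it reaches from about 300 to 850 mm from the base axis. Payload 4.2 kg.
Tool frame: the origin (TCP) lies on the front face of the gripper's body, between the roots of the fingers; the fingertips stand 78 mm ahead of it and the grasp point (between the pads) lies 60 mm ahead of it; x points along the fingers, y is the direction in which the jaws open and shut, and the axes are right-handed (so a half turn about x gives the same grasp; the last joint's range is limited). The gripper opens to 91 mm and grips with 3 to 60 N. Pads are 32 mm wide; open, the fingers measure 118 mm over their backs; the gripper's body (76 mm by 178 mm) begins 60 mm behind the grasp point.
Start: joints at [-65.89, 18.312, 89.639, -0, 72.044, -1.146], TCP at [245.334, -520.045, 292.276] pointing down, gripper open.
Joint ranges: [-177.97, 177.97], [-48.28, 115.42], [12.27, 149.76], [-77.06, 257.06], [2.81, 150.46], [-146.56, 146.56]. Speed limits (degrees/s): [147.25, 147.25, 180, 180, 180, 180].

## Interface

Orientations are given as [roll, pitch, yaw] about the fixed x, y, z axes, in that order (R = Rz(yaw) Ry(pitch) Rx(roll)).
In Python, from workcell import status, viewer, env gives the robot as it stands. The module is installed in compiled form; this text tells all that it offers.
- The arm moves only by the tool move_arm, never from a script. Its argument "moves" is a list of rows, each a list of 3 entries, a list of its own where there are three numbers: the shift along the tool's x, y, z in cm, then the turn about the tool's x in rad, then the gripper's target within -1 to 1 (fully open at 1, half-way at 0, shut at -1). A call has 1 to 20 rows; each row is the pose to reach, as a shift and turn from the pose commanded when the call began, along the tool's axes at that moment; what a row does not reach only later rows make up. A row lasts 1/8 s, in which the tool goes at most 62.5 mm and 10.7 degrees, less where a joint would pass 70% of its speed; a pose out of reach is approached as far as the arm can. A call with a gripper value outside its range is refused whole. The fingers move at their own pace and stop on an object; "force" is the grip in N (left out, the last holds). Time passes only in rows, so rows that repeat a pose let the fingers close. It gives the time, the measured TCP pose, the force and the opening at its end, in the units of the state.
- status.state(): the state, without advancing time (a new reading comes with each control period).
- viewer.grab_frame(name): name is "scene" or "side" or "wrist"; returns the picture (384x512x3 uint8, red, green, blue); there is no depth.
- viewer.get_calibration(name): a dict with "camera_matrix" (3x3 intrinsics, pixels), "eye" and "rotation" of the camera in the world. Camera axes: x right, y down, z forward; pixel columns grow to the right and rows downward; lengths in mm; the calibration is good to about 2 mm. A picture is of the moment at which its call begins: read the wrist's pose just before it. get_calibration takes no time and is no camera call; for the wrist camera it gives the pose at the moment of the call.
- env.job_done(): hands the job in, once; it reports no verdict.
The state is a dict: "time_s": time; "qpos": joint angles; "qvel": joint speeds; "effort": joint torques, N m; "ee_pos": TCP position; "ee_rot": TCP orientation; "force": force on the tool from outside, world axes, zero at the start; "torque": the same for the moment, N m; "gripper_width": finger opening in mm.
Only numpy, scipy, OpenCV 4.12 (cv2) and the standard library are available. Lean on these libraries where they do the work, as an engineer would, in place of code of your own. Each camera call takes 0.05 s, during which the arm holds its last target.

## Task

The aluminium tube block nipped in the bench vise has ridden up and tilted off the two parallels under it, and one parallel has slid out towards the robot. Push that parallel back in until its ends are level with those of the other, then tap the block down gently with the closed fingers until it grips both parallels. Finally nudge the near end of the blue-ended parallel, then that of the yellow-ended one, gently along its length to check that neither slides any more, leaving everything else on the bench alone.

Things in the scene. Friction and masses are not known exactly. Their poses are not given: they have to be found in the camera images.
- vise: green bench vise with a black bed, fixed. Origin on the table right under the block's middle; x points away from the robot along the jaws, y from the screw jaw to the fixed jaw, z up. Flat bed 180 mm long (x), its top 30 mm above the origin; jaws 100 mm long, faces 30 mm either side of the middle, tops 64 mm above the origin.
- tube_block: aluminium tube block topped by an orange soft tapping plate with dark holes: 100 long (x, along the jaws) x 60 wide (y) x 30 mm tall in all, two black foot strips below, held by jaw friction. Origin: centre of its underside, axes as the vise's. It can only drop (4 to 7 mm to go) and rock about its x (up to 0.08 rad at the start). Fully down its underside is level, 48 mm above the vise's origin, on both parallels.
- block_top (a point): centre of the top of the tapping plate (90 x 54 mm); 78 mm above the vise's origin when fully down. Touch down at 15 mm/s or slower. A push here moves the block at 3 to 7 N; far off the middle it rocks it. Once it is down the force climbs steeply: 18 to 23 N kept up for a moment at y = +10 mm, then at y = -10 mm, leaves both parallels gripped; over 28 N spoils it.
- blue_parallel: blue-ended parallel: loose steel bar 150 mm long (x), 10 mm wide (y), 18 mm tall (z), ends painted blue, on the vise bed, 23.5 mm to one side of the middle (which side varies). Origin: centre of its underside; the near end face (robot side) is 75 mm along -x. Loose, it slides lengthwise under 1 to 3 N; gripped, it resists a 4 N nudge; over 20 N marks it. Nudge with 2 to 4 N kept up for a moment.
- yellow_parallel: yellow-ended parallel: loose steel bar 150 mm long (x), 10 mm wide (y), 18 mm tall (z), ends painted yellow, on the vise bed, 23.5 mm to one side of the middle (which side varies). Origin: centre of its underside; the near end face (robot side) is 75 mm along -x. Loose, it slides lengthwise under 1 to 3 N; gripped, it resists a 4 N nudge; over 20 N marks it. Nudge with 2 to 4 N kept up for a moment.
- tube_rack: blue tube rack with red-capped tubes, 70 x 150 x 65 mm, a bystander to leave alone; origin at its underside
- calculator: black pocket calculator, 140 x 75 x 12 mm, a bystander to leave alone; origin at its underside
- reagent: glass jar with blue cap, 72 mm across, 150 mm tall, a bystander to leave alone; origin at its underside
- tip_box: blue and white pipette tip box, 120 x 85 x 65 mm, a bystander to leave alone; origin at its underside
- marker_pen: red marker pen, 130 mm long, lying down, a bystander to leave alone; origin at its underside
- spare_block: spare aluminium block, 75 x 50 x 30 mm, a bystander to leave alone; origin at its underside
Things that resemble listed ones, but are neither listed nor needed, are in the scene too. Leave any green or pink look-alike of the yellow_parallel alone.

How it is judged:
By the outcome, as a careful person would: the job done as asked, in the order asked, and still so for the second after the job is handed in, with the robot touching nothing.
It also fails if it takes over 72 s, if anything falls off the work surface, if the arm or the gripper's body presses on something with over 40 N, if the wrist force passes 120 N, or if a joint passes its speed limit or range.

## Working session

There is one attempt and no reset: what is moved stays moved. The work goes in short steps, Python scripts to look and compute and a tool call to move; the robot and the scene stay as the last step left them, time stands still between calls to the robot, and variables do not carry over. Pictures are saved under pics/ and viewed, and the job is handed in when it is done.

Besides the shell and the picture viewer there is one more tool, called after ">>>" as name(argument=value, ...) on one line, values as JSON. move_arm: Moves the arm, as the interface text tells. Its arguments: {"type":"object","properties":{"moves":{"type":"array","items":{"type":"array"}},"force":{"type":"number"}},"required":["moves"]}

```bash
mkdir -p pics
python3 - <<'E'
from workcell import status, viewer, env
import cv2, json
print(status.state())
for n in ["scene","side","wrist"]:
    im=viewer.grab_frame(n); cv2.imwrite(f"pics/{n}0.png",im[:,:,::-1])
    c=viewer.get_calibration(n); print(n,c)
E
```

```text
{'time_s': 0.0, 'qpos': array([-6.58900097e+01,  1.83526655e+01,  8.97089633e+01, -1.56197614e-03,
        7.20434695e+01, -1.14597932e+00]), 'qvel': array([-0.10546076,  0.01693465,  0.02170586,  0.01275023,  0.04506505,
        0.07996252]), 'effort': array([-4.87029960e-03, -4.12470424e+01, -2.31975871e+01,  7.24521093e-02,
        4.57258278e-02, -1.09463044e-04]), 'ee_pos': array([ 245.16950771, -519.69085909,  291.39256081]), 'ee_rot': array([-90.33646009,  89.89489126, 114.91999244]), 'force': array([ 0.20183018,  0.33717959, -0.61810254]), 'torque': array([-0.00039397,  0.01254948, -0.0140844 ]), 'gripper_width': 90.82865212159369}
scene {'camera_matrix': array([[484.5162002 ,   0.        , 250.04473426],
       [  0.        , 484.5162002 , 188.38838227],
       [  0.        ,   0.        ,   1.        ]]), 'eye': array([1487.55627061, -268.26125147, 1385.50161375]), 'rotation': array([-143.59687668,   -0.75081834,   75.22092949])}
side {'camera_matrix': array([[492.14767266,   0.        , 253.17009599],
       [  0.        , 492.14767266, 186.80709328],
       [  0.        ,   0.        ,   1.        ]]), 'eye': array([360.93923211, 954.16163955, 847.024729  ]), 'rotation': array([-127.23447465,    0.42333751, -169.55364387])}
wrist {'camera_matrix': array([[339.99661838,   0.        , 257.98411616],
       [  0.        , 339.99661838, 193.22944012],
       [  0.        ,   0.        ,   1.        ]]), 'eye': array([ 306.43773342, -490.69867932,  384.39802639]), 'rotation': array([ 1.65673840e+02,  1.08353334e-01, -6.47927563e+01])}
```

View pics/scene0.png

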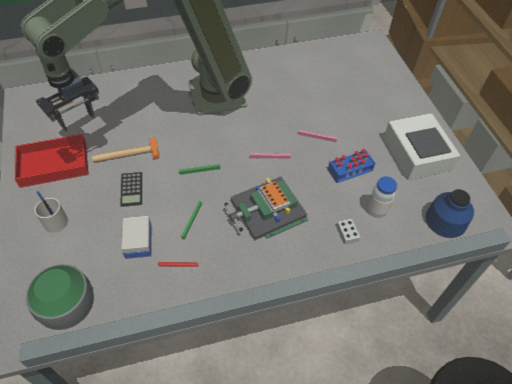

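View pics/side0.png

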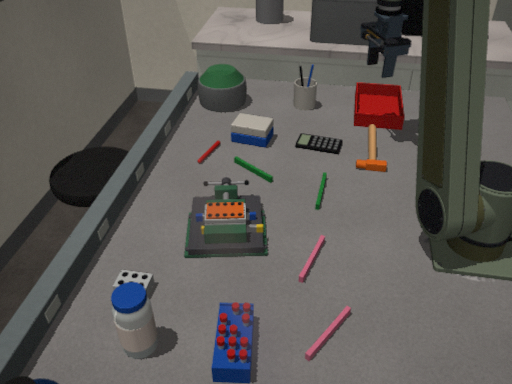

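View pics/wrist0.png

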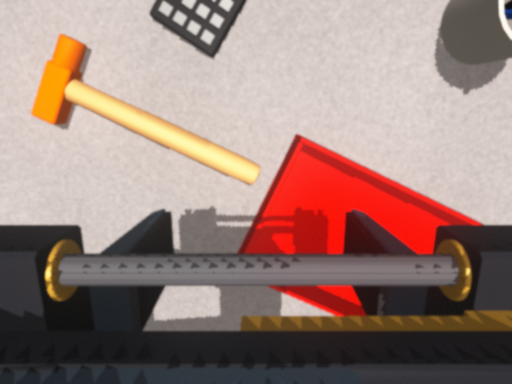

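The scene view shows the vise at about (268,207), and the side view at about (226,225). The yellow bar appears to stick out towards the robot. I'll enlarge both.

```bash
cat > h.py <<'E'
import numpy as np, cv2
from scipy.spatial.transform import Rotation as R
from workcell import status, viewer, env
def cal(n):
    c=viewer.get_calibration(n); return c['camera_matrix'],c['eye'],R.from_euler('xyz',c['rotation'],degrees=True).as_matrix()
def ray(C,u,v,z):
    K,e,Rm=C; d=Rm@np.linalg.inv(K)@[u,v,1]; return e+d*(z-e[2])/d[2]
def proj(C,P):
    K,e,Rm=C; p=K@(Rm.T@(np.asarray(P,float)-e)); return p[:2]/p[2]
def crop(im,u0,u1,v0,v1,s,name):
    c=cv2.resize(im[v0:v1,u0:u1],None,fx=s,fy=s,interpolation=cv2.INTER_CUBIC); cv2.imwrite('pics/'+name,c[:,:,::-1])
E
python3 - <<'E'
from h import *
im=cv2.imread('pics/scene0.png')[:,:,::-1]; crop(im,220,320,165,245,8,'sc_c.png')
im=cv2.imread('pics/side0.png')[:,:,::-1]; crop(im,180,275,185,260,8,'si_c.png')
print(ray(cal('scene'),268,207,40),ray(cal('side'),226,225,40))
E
```

```text
[622.57822118  40.52692092  40.        ] [597.04933625  75.14604314  40.        ]
```

View pics/sc_c.png

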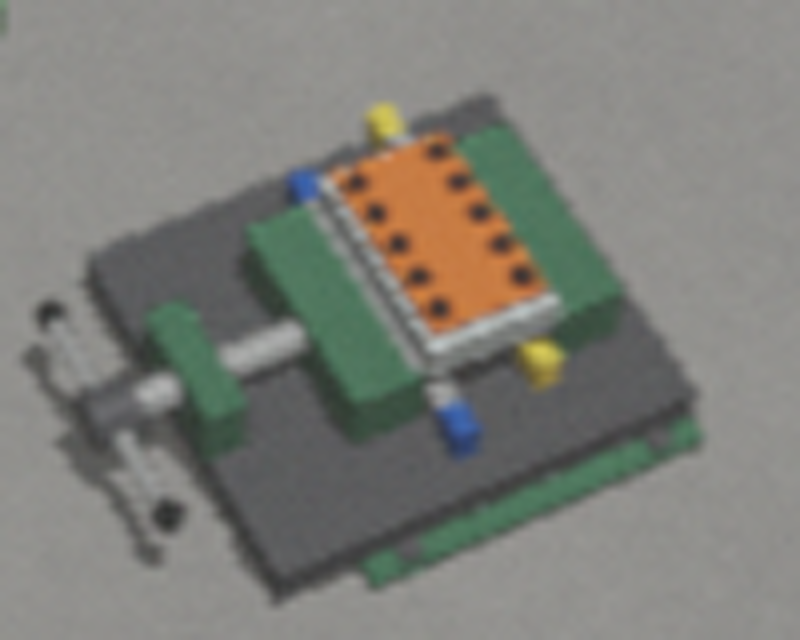

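View pics/si_c.png

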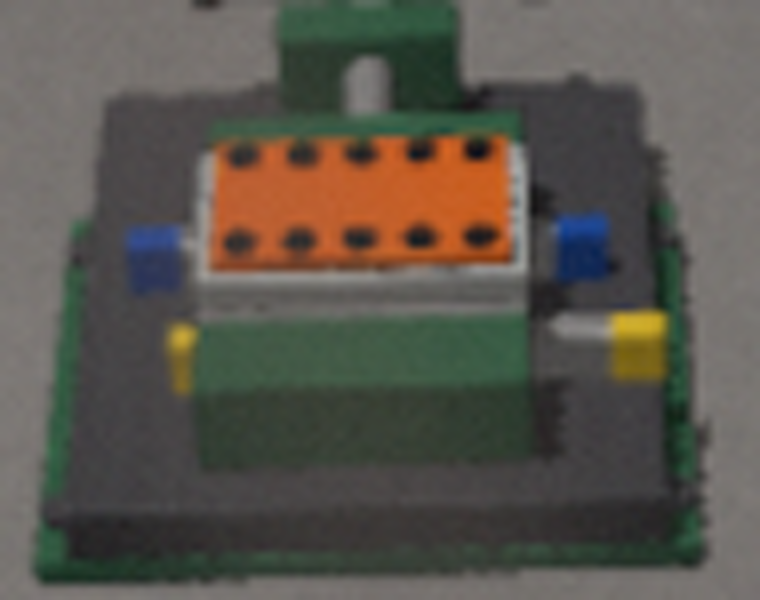

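The yellow-ended bar is on the fixed-jaw side (+y) and sticks out towards the robot. The blue-ended bar is on the screw-jaw side. Next I'll get a rough vise pose from both views.

Run:
```python
from h import *
S=cal('side');C=cal('scene')
p=lambda u,v:(180+u/8,185+v/8); q=lambda u,v:(220+u/8,165+v/8)
print('side fixed jaw inner edge',ray(S,*p(197,318),64),ray(S,*p(530,318),64))
print('scene screw jaw inner edge',ray(C,*q(310,205),64),ray(C,*q(425,375),64))
print('scene fixed jaw far/near inner', ray(C,*q(455,150),64))
for n,(u,v) in dict(ynear=(385,105),bnear=(305,172),yfar=(545,345),bfar=(462,408)).items(): print('scene',n,ray(C,*q(u,v),48))
for n,(u,v) in dict(ynear=(640,315),bnear=(583,215),yfar=(180,327),bfar=(155,230)).items(): print('side',n,ray(S,*p(u,v),48))
W=cal('wrist'); s=status.state(); M=R.from_euler('xyz',s['ee_rot'],degrees=True).as_matrix(); print(M, M.T@(W[1]-s['ee_pos']), M.T@W[2])
```

```text
side fixed jaw inner edge [640.57695156 109.26388889  64.        ] [542.5753991   92.03598819  64.        ]
scene screw jaw inner edge [566.02982575  23.18711202  64.        ] [660.69088455  45.96339383  64.        ]
scene fixed jaw far/near inner [553.21427929  90.95079006  64.        ]
scene ynear [510.87225596  72.73773276  48.        ]
scene bnear [537.39605371  29.29536017  48.        ]
scene yfar [648.62876221 102.51500245  48.        ]
scene bfar [670.09125993  59.94208715  48.        ]
side ynear [513.52749886  67.26805326  48.        ]
side bnear [539.21894507  23.85277462  48.        ]
side yfar [650.32500288  96.87730789  48.        ]
side bfar [669.96706995  54.16548958  48.        ]
[[-5.74396385e-04  4.26685799e-01 -9.04399745e-01]
 [ 1.23370873e-03 -9.04398904e-01 -4.26686185e-01]
 [-9.99999074e-01 -1.36085286e-03 -6.92253277e-06]] [-92.79405395  -0.31747119 -67.78424667] [[ 5.30263589e-04 -2.47446936e-01  9.68901302e-01]
 [ 9.99999476e-01 -7.17648162e-04 -7.30562699e-04]
 [ 8.76105740e-04  9.68901181e-01  2.47446426e-01]]
```

Vise yaw is about 12.5° with its origin near (599,65). I'll go to a viewpoint behind the near ends with the fingers closed, turned so that tool z = −vise x.

>>> move_arm(moves=[[[1,-8,-9],0.05,-1],[[2,-14,-15],0.1,-1],[[3,-20,-22],0.15,-1],[[4,-26,-28],0.2,-1],[[4.2,-31,-34],0.22,-1],[[4.2,-36,-39],0.22,-1],[[4.2,-39,-43],0.22,-1],[[4.2,-40.6,-44.5],0.22,-1],[[4.2,-40.6,-44.5],0.22,-1],[[4.2,-40.6,-44.5],0.22,-1],[[4.2,-40.6,-44.5],0.22,-1],[[4.2,-40.6,-44.5],0.22,-1]], force=40)

```text
time_s: 1.65
ee_pos: [474.1, 36.6, 249.9]
ee_rot: [18.4, 89.9, -148.9]
force: [-0.3, -0.3, 0.3]
gripper_width: 0.3
```

Run:
```python
from h import *
s=status.state(); print(s)
W=cal('wrist'); im=viewer.grab_frame('wrist'); np.save('w1.npy',im); np.savez('w1c.npz',K=W[0],e=W[1],R=W[2])
cv2.imwrite('pics/w1.png',im[:,:,::-1])
```

```text
{'time_s': 1.65, 'qpos': array([ 3.05044848e+00,  1.13444956e+01,  1.05887984e+02, -3.94987919e-02,
        6.28335465e+01,  8.03968740e+01]), 'qvel': array([-1.38451782, -0.43653083,  0.33361156,  0.10333565, -0.08609436,
        0.15313994]), 'effort': array([ 7.93842226e-01, -3.24813223e+01, -2.17590451e+01,  8.90729483e-02,
       -9.73723806e-02, -7.63935100e-05]), 'ee_pos': array([474.08483106,  36.62257215, 249.94893203]), 'ee_rot': array([  18.40420758,   89.92520913, -148.92416343]), 'force': array([-0.26059349, -0.28313584,  0.33415971]), 'torque': array([ 0.05211691, -0.03276795,  0.00099707]), 'gripper_width': 0.3125844186993617}
```

View pics/w1.png

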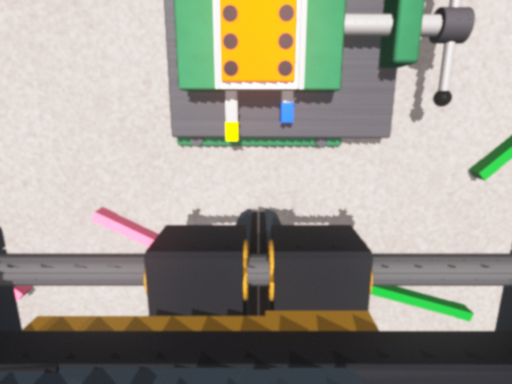

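The view shows the yellow near end at about (232,130) and the blue at about (287,110), under the orange plate. The pink and green look-alikes lie loose on the table. I'll enlarge it.

Run:
```python
from h import *
crop(np.load('w1.npy'),165,305,50,150,5.5,'w1c.png')
```

```text
(no output)
```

View pics/w1c.png

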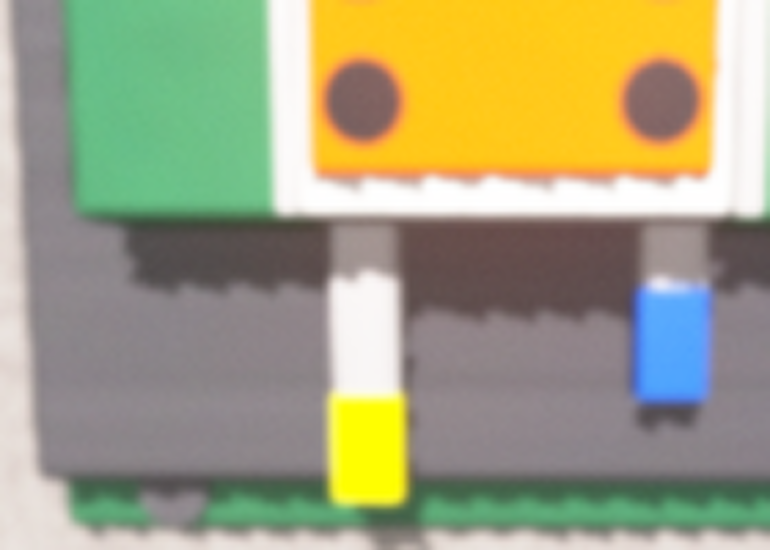

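Run:
```python
from h import *
c=np.load('w1c.npz'); C=(c['K'],c['e'],c['R']); print(c['e'])
p=lambda u,v:(165+u/5.5,50+v/5.5)
P={}
for n,(u,v,z) in dict(yend=(367,504,48),bend=(672,402,48),ymid=(364,240,48),bmid=(673,240,48),bedL=(42,475,30),bedR=(770,475,30),jawL=(78,214,64),jawLin=(272,214,64),plL=(315,175,80),plR=(710,175,80),blL=(275,215,82)).items():
    P[n]=ray(C,*p(u,v),z); print(n,P[n].round(1))
d=P['yend']-P['ymid']; print(np.degrees(np.arctan2(-d[1],-d[0])))
d=P['bend']-P['bmid']; print(np.degrees(np.arctan2(-d[1],-d[0])))
d=P['bedL']-P['bedR']; print(np.degrees(np.arctan2(-d[0],d[1])))
d=P['plL']-P['plR']; print(np.degrees(np.arctan2(-d[0],d[1])), np.hypot(*d[:2]))
d=P['yend']-P['bend'];th=np.radians(12.5);ex=np.array([np.cos(th),np.sin(th),0]);ey=np.array([-ex[1],ex[0],0])
print('dx,dy',d@ex,d@ey)
s=status.state(); M=R.from_euler('xyz',s['ee_rot'],degrees=True).as_matrix(); print(M.round(4))
for n in P: print(n,(P[n]@ex-P['bend']@ex).round(1),(P[n]@ey-(P['bend']+P['yend'])@ey/2).round(1))
```

```text
[540.28786916  51.54252111 342.62660468]
yend [506.3  67.1  48. ]
bend [531.9  24.2  48. ]
ymid [545.1  75.5  48. ]
bmid [555.3  29.8  48. ]
bedL [497.1 121.5  30. ]
bedR [523.4   3.9  30. ]
jawL [539.4 114.7  64. ]
jawLin [545.4  87.7  64. ]
plL [551.3  80.9  80. ]
plR [562.8  29.4  80. ]
blL [545.1  84.9  82. ]
12.176581094880431
13.485325894223097
12.622001999823471
12.62216353417303 52.829460524359746
dx,dy -15.759502687201499 47.385099719534004
[[-8.000e-04  2.183e-01 -9.759e-01]
 [-6.000e-04 -9.759e-01 -2.183e-01]
 [-1.000e+00  4.000e-04  9.000e-04]]
yend -15.8 23.7
bend 0.0 -23.7
ymid 23.9 23.5
bmid 24.0 -23.3
bedL -12.9 78.8
bedR -12.7 -41.7
jawL 26.9 63.0
jawLin 26.9 35.3
plL 31.2 27.5
plR 31.3 -25.4
blL 26.0 32.7
```

Yellow sits 15.8 mm further out than blue, and the spacing of 47.4 mm matches the expected 47. The yaw is 12.6°, the same as the tool's. Now I'll lower the closed fingers behind the yellow end.

>>> move_arm(moves=[[[2,-1.1,-0.5],0,-1],[[5,-2.3,-1],0,-1],[[8,-2.3,-1],0,-1],[[10.5,-2.3,-1],0,-1],[[12.3,-2.3,-1],0,-1],[[13.2,-2.3,-1],0,-1],[[13.5,-2.3,-1],0,-1],[[13.5,-2.3,-1],0,-1],[[13.5,-2.3,-1],0,-1],[[13.5,-2.3,-1],0,-1]])

```text
time_s: 2.95
ee_pos: [479.5, 61.7, 115.7]
ee_rot: [168.2, 89.9, 0.8]
force: [0.5, -0.4, -0.3]
gripper_width: 0.3
```

```bash
cat > snap.py <<'E'
import sys
from h import *
n=sys.argv[1]; s=status.state(); print(s['time_s'],s['ee_pos'].round(2),s['ee_rot'].round(2),s['force'].round(2),s['torque'].round(3))
W=cal('wrist'); im=viewer.grab_frame('wrist'); np.save(n+'.npy',im); np.savez(n+'c.npz',K=W[0],e=W[1],R=W[2])
cv2.imwrite(f'pics/{n}.png',im[:,:,::-1])
E
python3 snap.py w2
```

```text
2.95 [479.54  61.68 115.7 ] [168.16  89.94   0.81] [ 0.46 -0.38 -0.34] [-0.009 -0.027  0.039]
```

View pics/w2.png

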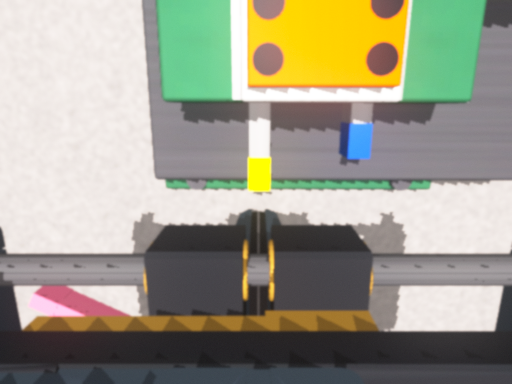

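The fingers at (258,212) line up with the yellow end at (260,191). I'll measure the gap from this view.

Run:
```python
from h import *
crop(np.load('w2.npy'),225,405,90,230,4.4,'w2c.png')
```

```text
(no output)
```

View pics/w2c.png

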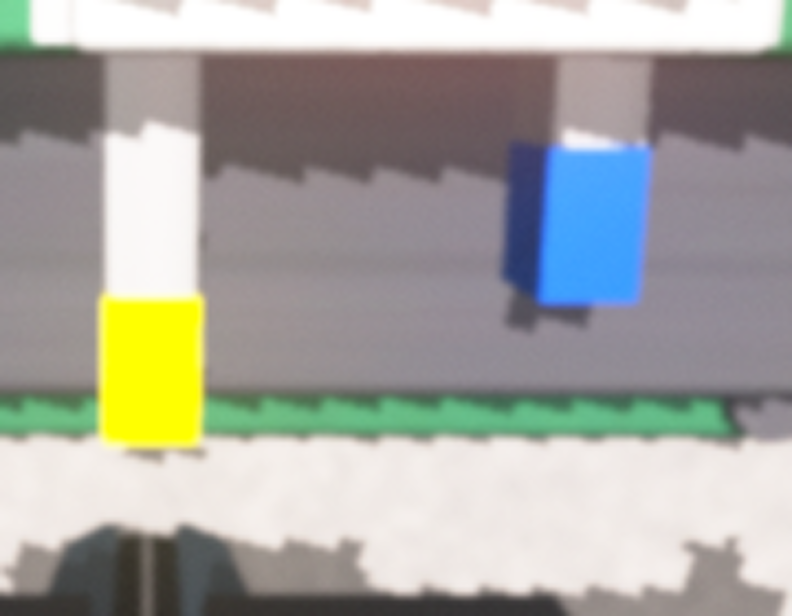

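Run:
```python
from h import *
c=np.load('w2c.npz'); C=(c['K'],c['e'],c['R'])
p=lambda u,v:(225+u/4.4,90+v/4.4)
th=np.radians(12.6);ex=np.array([np.cos(th),np.sin(th),0]);ey=np.array([-ex[1],ex[0],0])
tc=status.state()['ee_pos']
for n,(u,v,z) in dict(y=(152,445,48),b=(590,302,48),bluebed=(590,302,48),bed=(400,392,30),tip=(148,525,38),tipz37=(148,525,45),bl=(400,48,80)).items():
    P=ray(C,*p(u,v),z); print(n,P.round(1),((P-tc)@ex).round(1),((P-tc)@ey).round(1))
```

```text
y [506.9  67.1  48. ] 27.9 -0.7
b [532.7  24.5  48. ] 43.8 -47.9
bluebed [532.7  24.5  48. ] 43.8 -47.9
bed [515.6  38.   30. ] 30.1 -31.0
tip [494.8  64.8  38. ] 15.6 -0.3
tipz37 [496.9  65.3  45. ] 17.8 -0.3
bl [552.2  56.4  80. ] 69.8 -21.1
```

Both views agree on 15.9 mm. The gap to the finger front is about 12 mm. I'll push most of the way, then look.

>>> move_arm(moves=[[[0,0,-0.4],0,-1],[[0,0,-0.8],0,-1],[[0,0,-1.0],0,-1],[[0,0,-1.2],0,-1],[[0,0,-1.4],0,-1],[[0,0,-1.6],0,-1],[[0,0,-1.8],0,-1],[[0,0,-2.0],0,-1],[[0,0,-2.2],0,-1],[[0,0,-2.4],0,-1],[[0,0,-2.5],0,-1],[[0,0,-2.5],0,-1]])

```text
time_s: 4.5
ee_pos: [503.9, 67.1, 115.3]
ee_rot: [167.6, 90.0, 0.3]
force: [-0.3, -0.2, -0.7]
gripper_width: 0.3
```

```bash
python3 snap.py w3
python3 - <<'E'
from h import *
crop(np.load('w3.npy'),225,405,90,230,4.4,'w3c.png')
E
```

```text
4.5 [503.92  67.15 115.29] [167.63  89.97   0.28] [-0.26 -0.19 -0.72] [-0.013  0.126  0.004]
```

View pics/w3c.png

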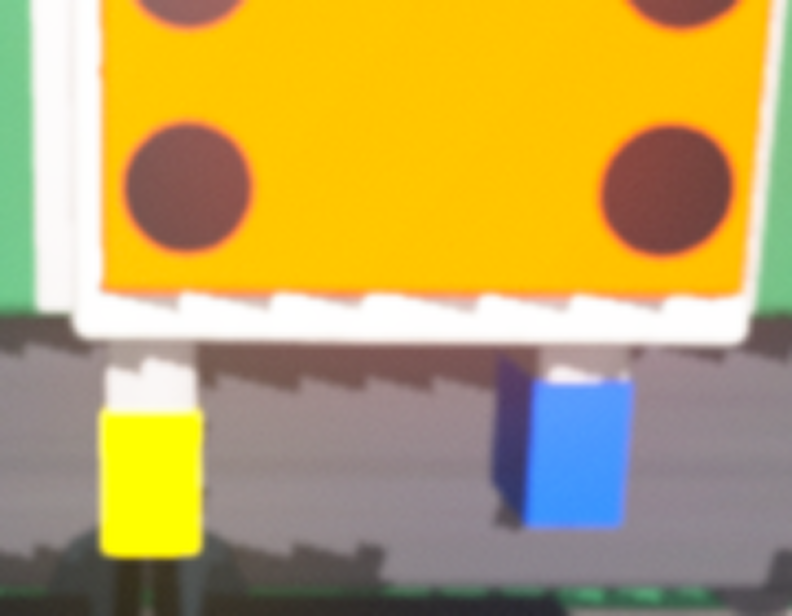

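```bash
cat > m.py <<'E'
from h import *
import sys
def m(n,pts,u0=225,v0=90,s=4.4):
    c=np.load(n+'c.npz'); C=(c['K'],c['e'],c['R'])
    th=np.radians(12.6);ex=np.array([np.cos(th),np.sin(th),0]);ey=np.array([-ex[1],ex[0],0])
    tc=status.state()['ee_pos']
    for k,(u,v,z) in pts.items():
        P=ray(C,u0+u/s,v0+v/s,z); print(k,P.round(1),((P-tc)@ex).round(2),((P-tc)@ey).round(2))
E
python3 -c "
from m import *
m('w3',dict(y=(152,555,48),b=(578,526,48),yb=(152,410,48),bb=(578,380,48)))"
```

```text
y [518.9  69.8  48. ] 15.2 -0.66
b [532.6  24.1  48. ] 18.61 -48.28
yb [535.2  73.5  48. ] 31.89 -0.64
bb [548.6  28.9  48. ] 35.25 -47.09
```

3.4 mm remain, and both the near and back edges of the paint agree.

>>> move_arm(moves=[[[0,0,-0.15],0,-1],[[0,0,-0.28],0,-1],[[0,0,-0.34],0,-1],[[0,0,-0.34],0,-1],[[0,0,-0.34],0,-1]])

```text
time_s: 5.18
ee_pos: [507.0, 67.8, 115.3]
ee_rot: [95.0, 90.0, -72.3]
force: [-2.1, -0.5, 0.9]
gripper_width: 0.5
```

```bash
python3 snap.py w4
python3 - <<'E'
from h import *
crop(np.load('w4.npy'),235,385,140,230,5.3,'w4c.png')
E
```

```text
5.175 [506.99  67.85 115.27] [ 95.01  89.99 -72.34] [-2.13 -0.47  0.92] [-0.117  0.424  0.08 ]
```

View pics/w4c.png

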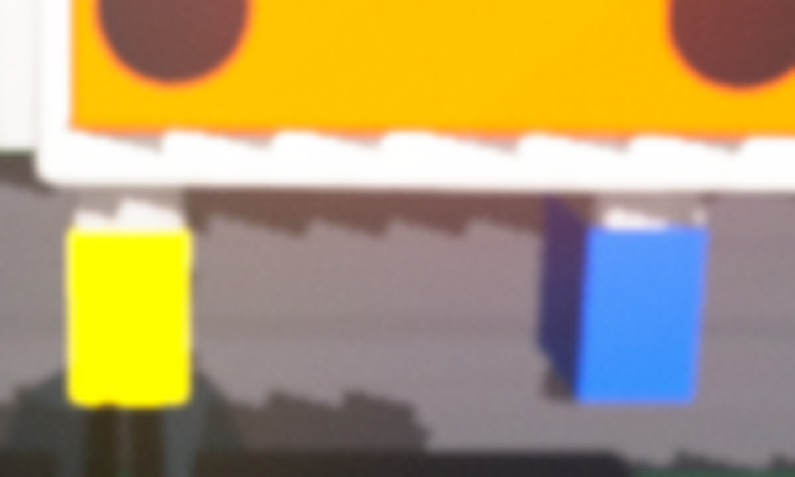

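```bash
python3 -c "
from m import *
m('w4',dict(y=(130,406,48),b=(635,401,48),yb=(130,229,48),bb=(650,228,48)),235,140,5.3)"
```

```text
y [521.7  70.5  48. ] 14.91 -0.69
b [532.4  24.6  48. ] 15.4 -47.77
yb [538.2  74.2  48. ] 31.82 -0.67
bb [548.6  28.   48. ] 31.92 -47.97
```

The ends are level to within about 0.3 mm (near edges 0.5 mm, paint edges 0.1 mm). I'll back off, rise and go above the block's middle.

>>> move_arm(moves=[[[0,0,0.4],0,-1],[[0,0,1.0],0,-1],[[-2,0,1.0],0,-1],[[-4.5,0,1.0],0,-1],[[-6.3,0,1.0],0,-1],[[-6.3,0.7,-1.5],0,-1],[[-6.3,1.3,-4],0,-1],[[-6.3,1.9,-6.5],0,-1],[[-6.3,2.5,-8.5],0,-1],[[-6.3,2.5,-9.2],0,-1],[[-6.3,2.5,-9.2],0,-1],[[-6.3,2.5,-9.2],0,-1]])

```text
time_s: 6.72
ee_pos: [601.3, 63.7, 178.2]
ee_rot: [-4.8, 89.9, -172.1]
force: [-0.2, 0.1, 1.0]
gripper_width: 0.6
```

Run:
```python
from h import *
s=status.state(); print(s['time_s'],s['ee_pos'].round(2),s['force'].round(2))
a=viewer.grab_frame('scene'); b=viewer.grab_frame('side')
A=cv2.resize(a[160:250,215:325],None,fx=5,fy=5,interpolation=cv2.INTER_CUBIC); B=cv2.resize(b[150:260,170:280],None,fx=5,fy=5,interpolation=cv2.INTER_CUBIC)
cv2.imwrite('pics/sc5.png',A[:,:,::-1]);cv2.imwrite('pics/si5.png',B[:,:,::-1])
```

```text
6.725 [601.34  63.66 178.17] [-0.24  0.1   0.96]
```

View pics/sc5.png

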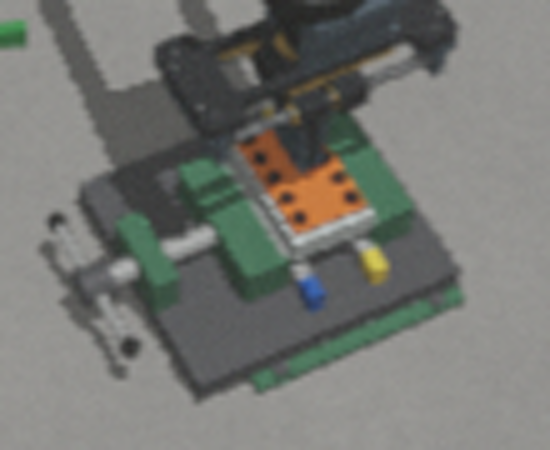

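View pics/si5.png

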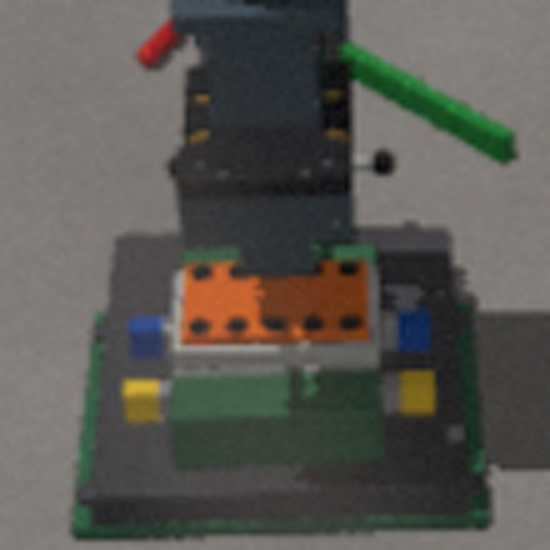

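The bars now look level at both ends in both views, and the fingers are over the middle of the plate. I'll descend slowly.

>>> move_arm(moves=[[[0.3,0,0],0,-1],[[0.6,0,0],0,-1],[[0.8,0,0],0,-1],[[0.9,0,0],0,-1],[[1.0,0,0],0,-1],[[1.1,0,0],0,-1],[[1.2,0,0],0,-1],[[1.3,0,0],0,-1],[[1.3,0,0],0,-1]])

```text
time_s: 7.95
ee_pos: [602.2, 63.6, 165.1]
ee_rot: [19.0, 90.0, -148.3]
force: [-0.8, -0.8, -0.0]
gripper_width: 0.4
```

>>> move_arm(moves=[[[0.1,0,0],0,-1],[[0.2,0,0],0,-1],[[0.3,0,0],0,-1],[[0.3,0,0],0,-1]])

```text
time_s: 8.45
ee_pos: [602.2, 63.6, 162.2]
ee_rot: [86.5, 90.0, -80.8]
force: [-0.4, -0.5, 0.3]
gripper_width: 0.3
```

>>> move_arm(moves=[[[0.1,0,0],0,-1],[[0.2,0,0],0,-1],[[0.2,0,0],0,-1]])

```text
time_s: 8.82
ee_pos: [602.2, 63.6, 160.3]
ee_rot: [134.1, 90.0, -33.2]
force: [-1.4, 0.2, 1.7]
gripper_width: 0.7
```

>>> move_arm(moves=[[[0.1,0,0],0,-1],[[0.2,0,0],0,-1],[[0.2,0,0],0,-1]])

```text
time_s: 9.2
ee_pos: [602.3, 63.6, 158.1]
ee_rot: [108.8, 90.0, -58.5]
force: [-0.4, 0.4, 1.6]
gripper_width: 0.5
```

>>> move_arm(moves=[[[0.1,0,0],0,-1],[[0.1,0,0],0,-1]])

```text
time_s: 9.45
ee_pos: [602.3, 63.2, 157.3]
ee_rot: [95.3, 90.0, -72.0]
force: [-1.3, -1.5, 3.6]
gripper_width: 0.3
```

>>> move_arm(moves=[[[0.1,0,0],0,-1],[[0.1,0,0],0,-1],[[0.1,0,0],0,-1]])

```text
time_s: 9.82
ee_pos: [602.4, 62.8, 156.6]
ee_rot: [100.1, 89.9, -67.3]
force: [-1.0, -3.4, 6.6]
gripper_width: 0.8
```

```bash
python3 snap.py w6
```

```text
9.825 [602.43  62.82 156.63] [100.06  89.9  -67.27] [-1.05 -3.38  6.56] [-0.662  0.218 -0.037]
```

View pics/w6.png

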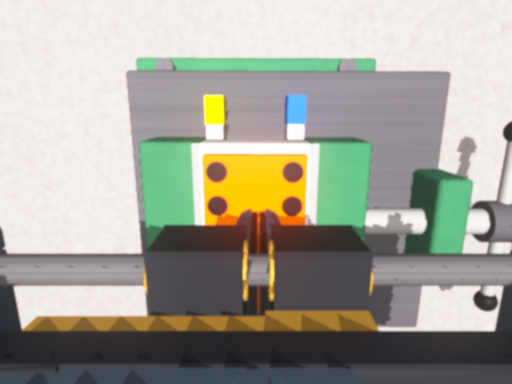

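The far ends are level too (yellow and blue both at v≈95). The sideways force fits the −y side of the block sinking. I'll continue in small steps.

>>> move_arm(moves=[[[0.05,0,0],0,-1],[[0.1,0,0],0,-1],[[0.1,0,0],0,-1]])

```text
time_s: 10.25
ee_pos: [602.4, 62.7, 156.3]
ee_rot: [105.3, 89.9, -62.0]
force: [-2.0, -4.4, 9.0]
gripper_width: 0.5
```

Almost down. I'll lift, shift to y=+10 and press there, as specified.

>>> move_arm(moves=[[[-0.3,0,0],0,-1],[[-0.6,0,0],0,-1],[[-0.6,-0.5,0],0,-1],[[-0.6,-1,0],0,-1],[[-0.6,-1,0],0,-1],[[-0.5,-1,0],0,-1],[[-0.4,-1,0],0,-1],[[-0.4,-1,0],0,-1]])

```text
time_s: 11.25
ee_pos: [600.0, 73.2, 159.1]
ee_rot: [15.7, 90.0, -151.7]
force: [0.8, -0.6, -0.6]
gripper_width: 0.1
```

>>> move_arm(moves=[[[0.1,0,0],0,-1],[[0.2,0,0],0,-1],[[0.2,0,0],0,-1]])

```text
time_s: 11.62
ee_pos: [600.0, 73.3, 157.1]
ee_rot: [17.2, 90.0, -150.1]
force: [0.2, -0.0, -0.5]
gripper_width: -0.0
```

>>> move_arm(moves=[[[0.1,0,0],0,-1],[[0.2,0,0],0,-1],[[0.2,0,0],0,-1]])

```text
time_s: 12.0
ee_pos: [600.1, 73.4, 156.4]
ee_rot: [167.3, 90.0, -0.1]
force: [-1.5, 0.3, 6.2]
gripper_width: 0.3
```

>>> move_arm(moves=[[[0.05,0,0],0,-1],[[0.1,0,0],0,-1],[[0.1,0,0],0,-1]])

```text
time_s: 12.38
ee_pos: [600.1, 73.4, 156.2]
ee_rot: [167.9, 89.9, 0.6]
force: [-2.8, 0.1, 10.2]
gripper_width: 0.1
```

>>> move_arm(moves=[[[0.08,0,0],0,-1],[[0.15,0,0],0,-1],[[0.15,0,0],0,-1]])

```text
time_s: 12.75
ee_pos: [600.1, 73.4, 156.0]
ee_rot: [170.7, 89.9, 3.4]
force: [-5.4, -0.5, 17.5]
gripper_width: 0.1
```

>>> move_arm(moves=[[[0.03,0,0],0,-1],[[0.06,0,0],0,-1],[[0.06,0,0],0,-1],[[0.06,0,0],0,-1],[[0.06,0,0],0,-1]])

```text
time_s: 13.38
ee_pos: [600.1, 73.4, 155.9]
ee_rot: [171.1, 89.9, 3.8]
force: [-7.3, -2.6, 20.8]
gripper_width: 0.5
```

>>> move_arm(moves=[[[0,0,0],0,-1],[[0,0,0],0,-1],[[0,0,0],0,-1],[[0,0,0],0,-1]])

```text
time_s: 13.88
ee_pos: [600.1, 73.4, 155.9]
ee_rot: [171.0, 89.9, 3.6]
force: [-6.7, -0.6, 19.9]
gripper_width: 0.7
```

About 20 N held at +10. Now y=−10.

>>> move_arm(moves=[[[-0.3,0,0],0,-1],[[-0.7,0,0],0,-1],[[-0.9,0,0],0,-1],[[-0.9,1,0],0,-1],[[-0.9,2,0],0,-1],[[-0.9,2,0],0,-1],[[-0.8,2,0],0,-1],[[-0.7,2,0],0,-1],[[-0.7,2,0],0,-1]])

```text
time_s: 15.0
ee_pos: [604.3, 54.0, 159.0]
ee_rot: [0.8, 90.0, -166.5]
force: [-0.3, -0.5, -0.5]
gripper_width: 0.2
```

>>> move_arm(moves=[[[0.1,0,0],0,-1],[[0.2,0,0],0,-1],[[0.3,0,0],0,-1],[[0.3,0,0],0,-1]])

```text
time_s: 15.5
ee_pos: [604.4, 53.9, 156.4]
ee_rot: [151.0, 90.0, -16.3]
force: [-1.6, -0.7, 2.1]
gripper_width: 0.3
```

>>> move_arm(moves=[[[0.07,0,0],0,-1],[[0.14,0,0],0,-1],[[0.2,0,0],0,-1],[[0.2,0,0],0,-1]])

```text
time_s: 16.0
ee_pos: [604.4, 53.8, 156.1]
ee_rot: [165.2, 89.9, -2.2]
force: [-4.5, -0.6, 12.3]
gripper_width: 0.4
```

>>> move_arm(moves=[[[0.06,0,0],0,-1],[[0.12,0,0],0,-1],[[0.16,0,0],0,-1],[[0.16,0,0],0,-1]])

```text
time_s: 16.5
ee_pos: [604.4, 53.8, 155.9]
ee_rot: [164.7, 89.9, -2.6]
force: [-5.9, -1.0, 19.0]
gripper_width: 0.5
```

>>> move_arm(moves=[[[0.03,0,0],0,-1],[[0.03,0,0],0,-1],[[0.03,0,0],0,-1],[[0.03,0,0],0,-1],[[0.03,0,0],0,-1],[[0.03,0,0],0,-1]])

```text
time_s: 17.25
ee_pos: [604.4, 53.8, 155.9]
ee_rot: [166.2, 89.9, -1.2]
force: [-6.0, -0.5, 20.2]
gripper_width: 0.2
```

20 N held at −10. I'll lift, go behind the blue near end and look.

>>> move_arm(moves=[[[-0.4,0,0],0,-1],[[-1.2,0,0],0,-1],[[-2.4,0,0],0,-1],[[-2.6,0.3,2],0,-1],[[-2.6,0.6,4.5],0,-1],[[-2.6,1,7],0,-1],[[-2.6,1.3,9.2],0,-1],[[-2.6,1.3,10.2],0,-1],[[-1,1.3,10.2],0,-1],[[1,1.3,10.2],0,-1],[[2.8,1.3,10.2],0,-1],[[3.6,1.3,10.2],0,-1],[[3.7,1.3,10.2],0,-1],[[3.7,1.3,10.2],0,-1]])

```text
time_s: 19.0
ee_pos: [508.3, 18.9, 115.8]
ee_rot: [164.4, 89.9, -2.9]
force: [-0.4, -0.2, 0.2]
gripper_width: 0.2
```

```bash
python3 snap.py w7
python3 - <<'E'
from h import *
crop(np.load('w7.npy'),140,300,90,230,4.2,'w7c.png')
E
```

```text
19.0 [508.32  18.88 115.76] [164.41  89.93  -2.94] [-0.44 -0.17  0.22] [ 0.016  0.031 -0.065]
```

View pics/w7c.png

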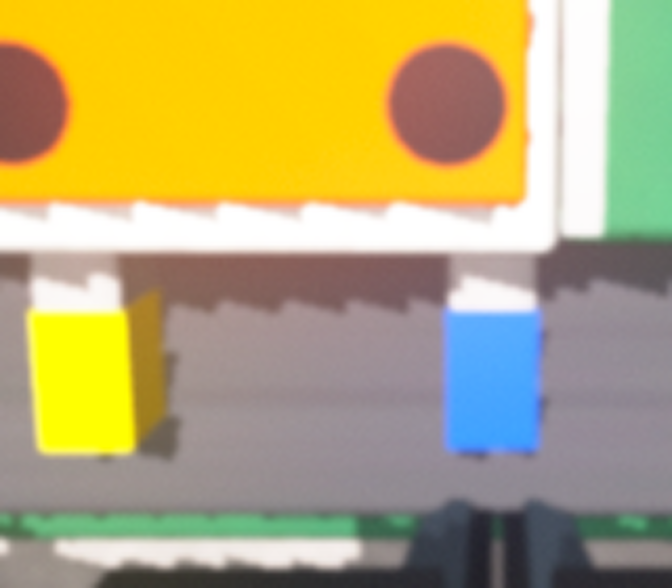

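The ends are still level (yellow edge at v=453, blue at 452), and the fingers are centred on the blue end with a gap of about 10 mm. I'll approach gently.

>>> move_arm(moves=[[[0,0,-0.3],0,-1],[[0,0,-0.6],0,-1],[[0,0,-0.8],0,-1],[[0,0,-0.9],0,-1],[[0,0,-0.9],0,-1],[[0,0,-0.9],0,-1]])

```text
time_s: 19.8
ee_pos: [516.4, 20.8, 115.2]
ee_rot: [13.2, 90.0, -154.2]
force: [0.8, 0.4, -0.4]
gripper_width: 0.7
```

```bash
python3 -c "
from h import *
s=status.state(); print(s['ee_pos'],s['force'],s['torque'])"
```

```text
[516.43399751  20.78253196 115.1749038 ] [ 0.84796095  0.40969733 -0.39097728] [-0.02693885  0.01128405 -0.04904787]
```

>>> move_arm(moves=[[[0,0,-0.05],0,-1],[[0,0,-0.1],0,-1],[[0,0,-0.1],0,-1]])

```text
time_s: 20.18
ee_pos: [517.6, 21.0, 115.2]
ee_rot: [105.3, 90.0, -62.1]
force: [0.6, -0.3, -0.2]
gripper_width: 0.3
```

>>> move_arm(moves=[[[0,0,-0.05],0,-1],[[0,0,-0.1],0,-1],[[0,0,-0.1],0,-1]])

```text
time_s: 20.55
ee_pos: [517.8, 21.1, 115.2]
ee_rot: [-0.8, 89.9, -168.2]
force: [-2.3, -0.8, 0.7]
gripper_width: 0.1
```

Contact at about 2.4 N. I'll press slightly more and hold.

>>> move_arm(moves=[[[0,0,-0.015],0,-1],[[0,0,-0.015],0,-1],[[0,0,-0.015],0,-1],[[0,0,-0.015],0,-1]])

```text
time_s: 21.05
ee_pos: [517.9, 21.1, 115.1]
ee_rot: [-1.6, 89.9, -169.0]
force: [-5.2, -2.5, 4.1]
gripper_width: -0.0
```

>>> move_arm(moves=[[[0,0,0],0,-1],[[0,0,0],0,-1],[[0,0,0],0,-1],[[0,0,0],0,-1]])

```text
time_s: 21.55
ee_pos: [517.9, 21.1, 115.1]
ee_rot: [-1.9, 89.9, -169.2]
force: [-5.5, -2.1, 3.6]
gripper_width: 0.5
```

The force crept to 5.9 N, more than the 2–4 N asked, with no motion of the bar. I'll ease off and hold about 3 N.

>>> move_arm(moves=[[[0,0,0.05],0,-1],[[0,0,0.05],0,-1],[[0,0,0.05],0,-1],[[0,0,0.05],0,-1]])

```text
time_s: 22.05
ee_pos: [517.9, 21.1, 115.1]
ee_rot: [1.7, 90.0, -165.6]
force: [-5.0, -1.9, 3.6]
gripper_width: 0.5
```

>>> move_arm(moves=[[[0,0,0.1],0,-1],[[0,0,0.2],0,-1],[[0,0,0.2],0,-1],[[0,0,0.2],0,-1]])

```text
time_s: 22.55
ee_pos: [517.0, 20.8, 115.5]
ee_rot: [169.7, 89.9, 2.3]
force: [0.2, -0.5, -0.9]
gripper_width: 0.4
```

```bash
python3 snap.py w8
python3 - <<'E'
from h import *
crop(np.load('w8.npy'),140,300,130,230,5,'w8c.png')
E
```

```text
22.55 [516.98  20.82 115.46] [169.68  89.89   2.33] [ 0.21 -0.47 -0.92] [0.017 0.025 0.013]
```

View pics/w8c.png

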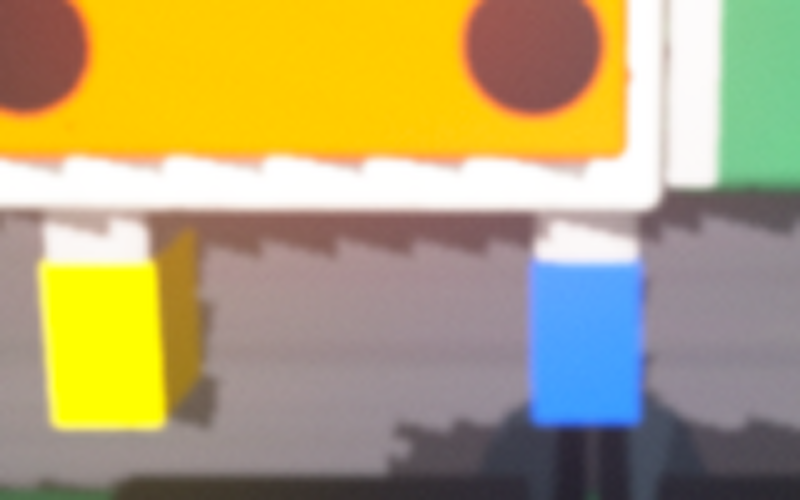

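Blue hasn't slid: its edge is at v=425 and yellow's at 428, about 0.3 mm apart. I'll repeat the nudge in finer steps for a clean 2–4 N hold.

>>> move_arm(moves=[[[0,0,-0.04],0,-1],[[0,0,-0.08],0,-1],[[0,0,-0.1],0,-1],[[0,0,-0.1],0,-1],[[0,0,-0.1],0,-1]])

```text
time_s: 23.22
ee_pos: [517.2, 20.9, 115.2]
ee_rot: [84.9, 90.0, -82.4]
force: [-0.3, -0.0, -0.4]
gripper_width: 0.3
```

>>> move_arm(moves=[[[0,0,-0.03],0,-1],[[0,0,-0.03],0,-1],[[0,0,-0.03],0,-1]])

```text
time_s: 23.6
ee_pos: [517.5, 21.0, 115.2]
ee_rot: [81.7, 90.0, -85.7]
force: [-0.3, -0.8, 0.9]
gripper_width: 0.4
```

>>> move_arm(moves=[[[0,0,-0.03],0,-1],[[0,0,-0.03],0,-1],[[0,0,-0.03],0,-1]])

```text
time_s: 23.98
ee_pos: [517.7, 21.1, 115.2]
ee_rot: [17.4, 90.0, -149.9]
force: [-0.1, -0.9, 0.1]
gripper_width: 0.5
```

>>> move_arm(moves=[[[0,0,-0.03],0,-1],[[0,0,-0.03],0,-1],[[0,0,-0.03],0,-1],[[0,0,-0.03],0,-1]])

```text
time_s: 24.48
ee_pos: [517.8, 21.1, 115.2]
ee_rot: [2.0, 90.0, -165.3]
force: [-2.7, -0.3, 1.1]
gripper_width: 0.6
```

>>> move_arm(moves=[[[0,0,-0.005],0,-1],[[0,0,-0.005],0,-1],[[0,0,-0.005],0,-1]])

```text
time_s: 24.85
ee_pos: [517.8, 21.1, 115.2]
ee_rot: [1.1, 90.0, -166.3]
force: [-3.5, -1.9, 1.1]
gripper_width: 0.6
```

>>> move_arm(moves=[[[0,0,0],0,-1],[[0,0,0],0,-1],[[0,0,0],0,-1]])

```text
time_s: 25.22
ee_pos: [517.8, 21.1, 115.2]
ee_rot: [1.6, 90.0, -165.7]
force: [-3.9, -1.5, 1.8]
gripper_width: 0.4
```

Blue held at 2.7–4 N for about 0.75 s and didn't move. Now over behind the yellow end.

>>> move_arm(moves=[[[0,0,0.2],0,-1],[[0,0,0.6],0,-1],[[0,0,0.9],0,-1],[[0,-1.5,0.9],0,-1],[[0,-3,0.9],0,-1],[[0,-4.2,0.9],0,-1],[[0,-4.7,0.9],0,-1],[[0,-4.7,0.9],0,-1],[[0,-4.7,0.6],0,-1],[[0,-4.7,0.4],0,-1],[[0,-4.7,0.3],0,-1],[[0,-4.7,0.3],0,-1],[[0,-4.7,0.3],0,-1]])

```text
time_s: 26.85
ee_pos: [504.8, 66.3, 115.2]
ee_rot: [12.3, 90.0, -155.0]
force: [-0.0, 0.3, -0.4]
gripper_width: 0.3
```

```bash
python3 snap.py w9
python3 - <<'E'
from h import *
crop(np.load('w9.npy'),225,385,130,230,5,'w9c.png')
E
```

```text
26.85 [504.81  66.27 115.17] [  12.34   89.99 -155.02] [-0.04  0.32 -0.37] [0.051 0.008 0.051]
```

View pics/w9c.png

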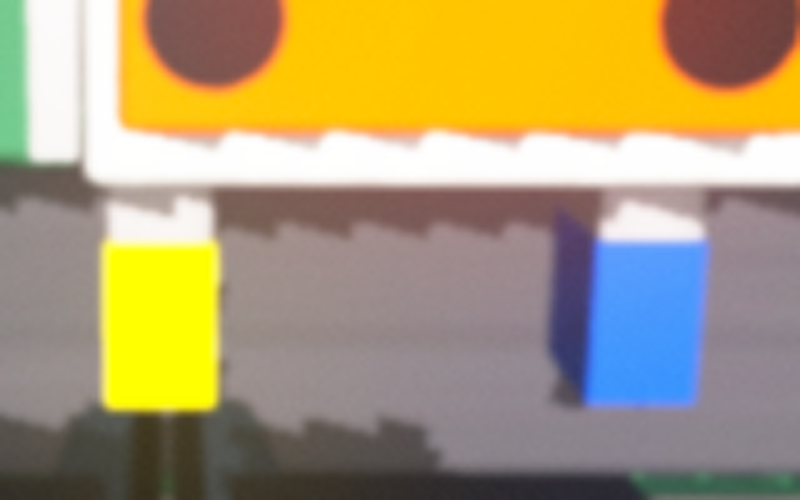

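The fingers are centred on the yellow end at (160,408) with a gap of about 2 mm.

>>> move_arm(moves=[[[0,0,-0.05],0,-1],[[0,0,-0.1],0,-1],[[0,0,-0.15],0,-1],[[0,0,-0.15],0,-1],[[0,0,-0.15],0,-1]])

```text
time_s: 27.52
ee_pos: [506.4, 66.7, 115.2]
ee_rot: [89.1, 90.0, -78.3]
force: [-0.1, 0.6, 0.0]
gripper_width: 0.5
```

>>> move_arm(moves=[[[0,0,-0.03],0,-1],[[0,0,-0.03],0,-1],[[0,0,-0.03],0,-1]])

```text
time_s: 27.9
ee_pos: [506.6, 66.7, 115.2]
ee_rot: [90.3, 90.0, -77.1]
force: [-0.6, -0.2, 0.1]
gripper_width: 0.2
```

>>> move_arm(moves=[[[0,0,-0.03],0,-1],[[0,0,-0.03],0,-1],[[0,0,-0.03],0,-1]])

```text
time_s: 28.28
ee_pos: [506.9, 66.8, 115.2]
ee_rot: [79.6, 90.0, -87.8]
force: [-0.3, -1.0, 0.5]
gripper_width: -0.1
```

>>> move_arm(moves=[[[0,0,-0.02],0,-1],[[0,0,-0.02],0,-1],[[0,0,-0.02],0,-1]])

```text
time_s: 28.65
ee_pos: [507.1, 66.9, 115.2]
ee_rot: [79.1, 90.0, -88.3]
force: [0.3, -0.0, 0.6]
gripper_width: 0.4
```

>>> move_arm(moves=[[[0,0,-0.02],0,-1],[[0,0,-0.02],0,-1],[[0,0,-0.02],0,-1]])

```text
time_s: 29.02
ee_pos: [507.2, 66.9, 115.2]
ee_rot: [10.9, 90.0, -156.5]
force: [-1.0, -0.0, 0.1]
gripper_width: 0.3
```

>>> move_arm(moves=[[[0,0,-0.02],0,-1],[[0,0,-0.02],0,-1],[[0,0,-0.02],0,-1]])

```text
time_s: 29.4
ee_pos: [507.2, 66.9, 115.2]
ee_rot: [7.4, 90.0, -159.9]
force: [-1.4, -0.8, 0.8]
gripper_width: 0.6
```

>>> move_arm(moves=[[[0,0,-0.02],0,-1],[[0,0,-0.02],0,-1],[[0,0,-0.02],0,-1]])

```text
time_s: 29.78
ee_pos: [507.3, 66.9, 115.2]
ee_rot: [0.5, 89.9, -166.9]
force: [-3.5, -1.0, 2.1]
gripper_width: 0.3
```

>>> move_arm(moves=[[[0,0,0.004],0,-1],[[0,0,0.004],0,-1],[[0,0,0.004],0,-1]])

```text
time_s: 30.15
ee_pos: [507.4, 66.9, 115.2]
ee_rot: [2.1, 90.0, -165.2]
force: [-4.2, -2.2, 2.8]
gripper_width: 0.5
```

>>> move_arm(moves=[[[0,0,0.002],0,-1],[[0,0,0.002],0,-1],[[0,0,0.002],0,-1]])

```text
time_s: 30.52
ee_pos: [507.3, 66.9, 115.1]
ee_rot: [2.8, 90.0, -164.5]
force: [-5.2, -1.8, 3.2]
gripper_width: 0.4
```

It crept to 5.4 N, again with no motion. I'll back off and repeat for a clean 2–4 N hold.

>>> move_arm(moves=[[[0,0,0.15],0,-1],[[0,0,0.2],0,-1],[[0,0,0.2],0,-1],[[0,0,0.12],0,-1],[[0,0,0.08],0,-1],[[0,0,0.05],0,-1],[[0,0,0.05],0,-1],[[0,0,0.05],0,-1]])

```text
time_s: 31.52
ee_pos: [507.2, 66.8, 115.2]
ee_rot: [129.5, 90.0, -37.9]
force: [0.0, 0.3, 0.5]
gripper_width: 0.3
```

>>> move_arm(moves=[[[0,0,-0.015],0,-1],[[0,0,-0.015],0,-1],[[0,0,-0.015],0,-1]])

```text
time_s: 31.9
ee_pos: [507.2, 66.9, 115.2]
ee_rot: [14.8, 90.0, -152.5]
force: [-1.3, -0.2, 0.9]
gripper_width: 0.5
```

>>> move_arm(moves=[[[0,0,-0.008],0,-1],[[0,0,-0.008],0,-1],[[0,0,-0.008],0,-1]])

```text
time_s: 32.28
ee_pos: [507.2, 66.9, 115.2]
ee_rot: [9.5, 90.0, -157.9]
force: [-1.6, -1.1, 1.4]
gripper_width: 0.5
```

>>> move_arm(moves=[[[0,0,0],0,-1],[[0,0,0],0,-1]])

```text
time_s: 32.52
ee_pos: [507.2, 66.9, 115.2]
ee_rot: [11.4, 90.0, -155.9]
force: [-2.6, -0.8, 1.7]
gripper_width: 0.4
```

>>> move_arm(moves=[[[0,0,0],0,-1],[[0,0,0],0,-1],[[0,0,0],0,-1]])

```text
time_s: 32.9
ee_pos: [507.3, 66.9, 115.2]
ee_rot: [11.8, 90.0, -155.6]
force: [-2.7, -0.8, 1.3]
gripper_width: -0.0
```

>>> move_arm(moves=[[[0,0,0],0,-1],[[0,0,0],0,-1],[[0,0,0],0,-1]])

```text
time_s: 33.28
ee_pos: [507.3, 66.9, 115.2]
ee_rot: [11.5, 90.0, -155.8]
force: [-2.7, -1.1, 1.7]
gripper_width: 0.3
```

Yellow held a steady 2.8 N for about 1 s without moving. I'll retreat and take a final look.

>>> move_arm(moves=[[[0,0,0.3],0,-1],[[0,0,0.9],0,-1],[[0,-0.2,1.2],0,-1],[[-2,0.5,1.5],0,-1],[[-4.5,1.2,2],0,-1],[[-7.5,2,2.5],0,-1],[[-10,2.3,3],0,-1],[[-10,2.3,3],0,-1],[[-10,2.3,3],0,-1]])

```text
time_s: 34.4
ee_pos: [482.7, 38.0, 214.5]
ee_rot: [-11.6, 89.9, -179.0]
force: [0.6, -1.0, 0.1]
gripper_width: 0.5
```

```bash
python3 snap.py w10
python3 - <<'E'
from h import *
crop(np.load('w10.npy'),150,360,0,157,3.8,'w10c.png')
b=viewer.grab_frame('side'); crop(b,170,280,150,260,5,'si10.png'); a=viewer.grab_frame('scene'); cv2.imwrite('pics/sc10.png',a[:,:,::-1])
E
```

```text
34.4 [482.74  38.04 214.47] [ -11.61   89.95 -178.96] [ 0.61 -0.97  0.06] [0.042 0.    0.043]
```

View pics/w10c.png

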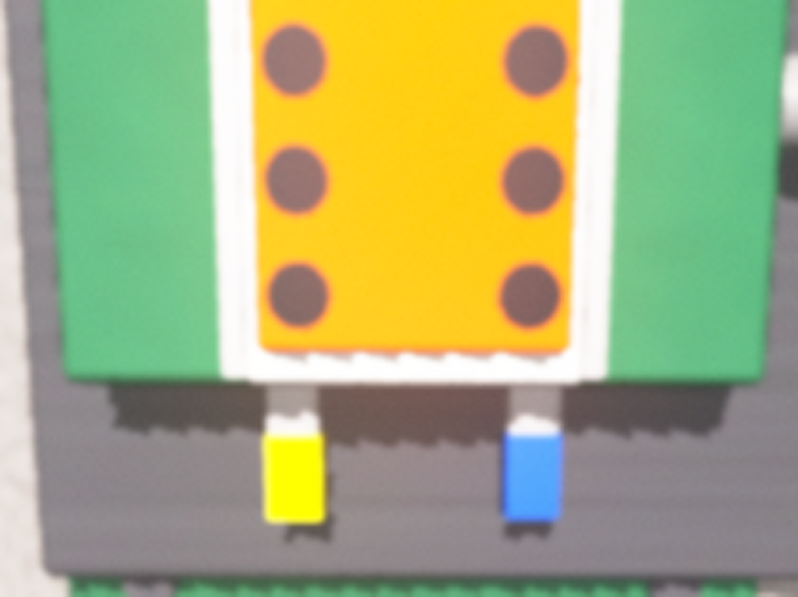

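View pics/si10.png

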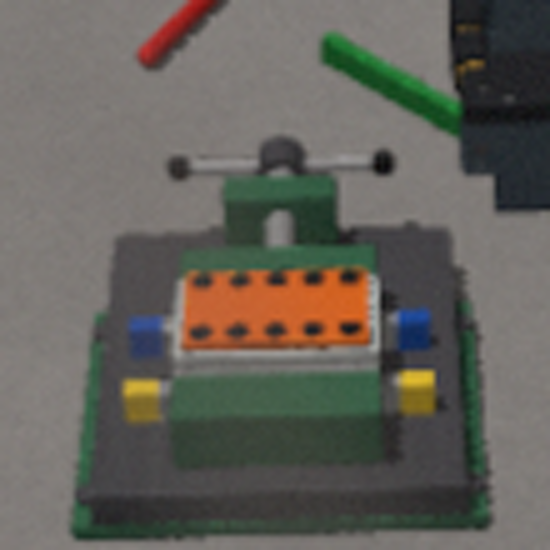

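View pics/sc10.png

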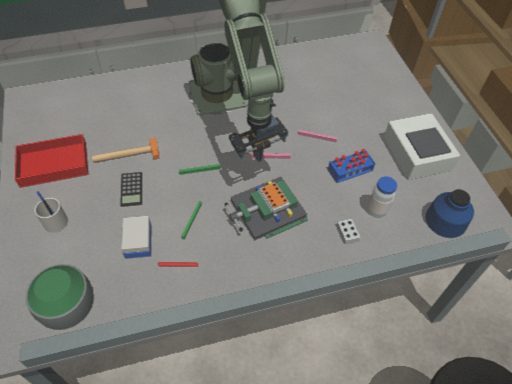

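The block sits level, with symmetric plate and hole rows. Both near ends are at v≈521 in the crop, and nothing else has moved. I'll hand in the job.

```bash
python3 -c "
from workcell import env; print(env.job_done())"
```

```text
the job is handed in; nothing more can be done
None
```

I carried out all the steps in the order asked and handed the job in at about 34.5 s of the 72 s. The one departure was that the first nudge on each bar went over the 4 N asked.

- **Parallel pushed in:** I pushed the yellow-ended parallel in by 15.9 mm. Its near and far ends are level with the blue one's to within about 0.3 mm.
- **Block tapped down:** I brought the block down at the centre. I then held about 20 N at y = +10 mm and about 20 N at y = −10 mm. Contact heights on the two sides matched within about 0.2 mm, at the fully-down height to within about 0.7 mm.
- **Nudges over 4 N:** The first nudge on each bar crept to about 5.9 N on blue and 5.4 N on yellow, because the arm settled slowly. That is above 4 N but well below the 20 N marking limit. I backed off and repeated each one.
- **Repeat nudges:** On the repeats, blue took about 2.7–4 N for roughly 0.75 s (the last reading was about 4.1 N). Yellow took a steady 2.8 N for roughly 1 s. Neither bar slid.
- **Final pictures:** Near ends are level, the block is level, the other objects on the bench look unmoved, and the robot is clear of everything.

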